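Tip the find out of the scoop-box

ROBOT

A 6-joint arm with a two-finger parallel gripper is mounted at the origin on the work surface. World frame = base frame: x ahead of the robot, y to its left, z up, the work surface at z = 0. Lengths are in m, angles in rad, forces in N, time in s.
With the tool pointing down it reaches from about 0.275 to 0.775 m from the base axis. Payload 14.6 kg.
Tool frame: the origin (TCP) lies midway between the tips of the shut fingers; the grasp point (between the pads) lies ctrl.grip_point_offset behind it (ctrl.grip_point_offset is the distance from the TCP to the grasp point, in m); z points along the fingers, y is the line along which they close (so a half turn about z gives the same grasp; the last joint's range is limited). The gripper opens to 85 mm and grips with 20 to 120 N. Pads are 22 mm wide; open, the fingers measure 114 mm over their backs; the gripper's body (76 mm by 85 mm) begins 54 mm behind the grasp point. The pads swing forward as they close: fully open they stand 13 mm farther back than shut.
Start: joints at [1.133, 0.263, -0.048, 1.259, 0, 1.415], TCP at [0.147, 0.504, 0.231] pointing down, gripper open.
Joint ranges: [-2.65, 2.65], [-0.89, 1.7], [-1.18, 1.37], [-2.13, 2.11], [-1.35, 1.29], [-3.14, 3.14]. Speed limits (rad/s): [1.89, 1.89, 2.57, 2.79, 3.14, 3.14].

INTERFACE

Orientations are given as a unit quaternion [w, x, y, z].
In Python, from workcell import ctrl, viewer, order, cut_out, place_of gives the robot as it stands. The module is installed in compiled form; this text tells all that it offers.
- The arm moves only by the shell command python3 -m crank 'ROWS' [FORCE]. ROWS is text: rows parted by semicolons, each of 7 numbers parted by spaces: the shift along the world's x, y, z as a fraction of full scale, then the turn, a rotation vector about the world's x, y, z as a fraction of full scale, then the opening, from 0 (shut) to 1 (fully open). In form: x y z wx wy wz hand; .... A call has 1 to 20 rows; each row shifts and turns the commanded pose from where the row before left it; what a row does not reach is not made up. Full scale, the value 1, is 2 cm for a shift and 0.1 rad for a turn. A row lasts 1/12 s, in which the tool goes at most 41.7 mm and 7.16 degrees, less where a joint would pass 70% of its speed; a pose out of reach is approached as far as the arm can. A call with a number of a shift or a turn outside -1 to 1 is refused whole. A call with a gripper value outside its range is refused whole. The fingers move at their own pace and stop on an object; FORCE is the grip in N (left out, the last holds). Time passes only in rows, so rows that do not move let the fingers close. It gives the time, the measured TCP pose, the force, the opening and the grip force at its end, in the units of the state.
- ctrl.sense(): the state, without advancing time (a new reading comes with each control period).
- viewer.snapshot(name): name is "side" or "top" or "wrist"; returns a dict with "frame" (400x640x3 uint8, red, green, blue), "range_z" (400x640 float32, m along the optical axis (not along the pixel's ray), 0 where there is no reading), "intrinsics" (3x3 intrinsics, pixels), "rvec" (rotation vector, rad) and "tvec" (3), from world to camera coordinates, as OpenCV has them. Camera axes: x right, y down, z forward; pixel columns grow to the right and rows downward; lengths in m; the calibration is good to about 2 mm. A picture is of the moment at which its call begins.
- order.finish_job(): hands the job in; it is judged then, once.
Trained networks look in a picture, given as the dict that the camera call returned (one of the last four; its "shot" number tells which), for a name from the list of things; names that differ only in an ending like _2 or _b are one class to them, and where a whole thing is asked for, a point or a joint stands for the part that bears it (a point fixed in the world has none). Each returns a list of dicts, best first, with "p" (0 to 1); they miss things now and then, are a little off and sometimes report something else, mostly with a low value. They report only what shows in the picture. A call takes as long as a camera call. They do not tell look-alikes from the thing itself.
- cut_out(picture, label): "pixels" (400x640 bool, what is visible of it) and "bbox" ([centre column, centre row, width, height] in pixels, round what is visible of it).
- place_of(picture, label): "location" ([column, row] in pixels: a listed point, or the origin of a listed thing).
The state is a dict: "time": time; "joint_positions": joint angles; "dq": joint speeds; "joint_efforts": joint torques, N m; "tcp_pos": TCP position; "tool_rot": TCP orientation; "contact_force": force on the tool from outside, world axes, zero at the start; "torque": the same for the moment, N m; "width": finger opening in m; "gripper_force": force on a finger pad.
Only numpy, scipy, OpenCV 4.12 (cv2) and the standard library are available. Lean on these libraries where they do the work, as an engineer would, in place of code of your own. Each camera call takes 0.05 s, during which the arm holds its last target. There are 200 camera calls.

TASK

The aluminium scoop-box is stored standing on its back end with a stone in it. Set it down level in the middle of the cork pad (stone still inside) and let go, then take it again, hold its spout low over the wooden tray and tip it spout-down to 60 degrees for a second so that the stone rolls out into the tray, and put the scoop-box back level in the middle of the pad. Do not touch the stone with the gripper, and leave everything else on the bench where it is.

Things in the scene. Friction and masses are not known exactly. Their poses are not given: they have to be found in the camera images.
- scoop: Aluminium scoop-box 117 (x) x 56 (y) x 56 mm (z), 180 g, 3 mm walls; grip its flat sides y=+-28. Origin under its middle, underside z=0, x to the spout, z up when level. Back face x=-60, floor x=-60..15, hood 56 high over x=-60..-5, open ahead, sides 40 high. Starts standing on its back face, x up, origin 60 mm above the bench, its body spreading 56 mm from there along its own z (level then).
- scoop_lip (a point): Middle of the scoop-box's spout lip, at (57, 0, 24) mm in its frame. The spout's ramp rises at 30 deg from (15, 0, 0) to the lip, with side flanges 15 mm above it; nothing ahead of the hood is higher than z=41 mm.
- scoop_mid (a point): Point inside the scoop-box under the hood, at (-20, 0, 26) mm in its frame; same axes.
- stone: Grey knobbly round stone, about 43 mm across, 70 g, origin at its centre; starts inside the scoop-box on its back wall.
- pad: Square cork pad fixed to the bench, 150 x 150 x 6 mm, origin at the centre of its underside (top at z=6 mm).
- tray: Open wooden tray fixed to the bench, 180 (x) x 150 (y) x 45 mm high, walls and floor 7 mm, origin at the centre of its underside.
- block_a: Pink plaster block 85 x 85 x 80 mm high, bystander; origin at the centre of its underside.
- block_b: Pink plaster block 90 (x) x 100 (y) x 60 mm high, bystander; origin at the centre of its underside.
- hammer: Hammer lying on the bench, 165 mm long along its x axis, up to about 35 mm high, bystander.
- brush: Brush lying on the bench, 155 mm long along its x axis, up to about 30 mm high, bystander.
- chisel: Slim chisel with a wooden handle lying on the bench, 160 mm long along its x axis, up to about 30 mm high, bystander.
- jar: Glass jar with a steel cap, 60 mm across, 75 mm high, bystander; origin at the centre of its underside.
- mug: White mug 72 mm across, 80 mm high, handle at its +y, bystander; origin at the centre of its underside.
Things that resemble listed ones, but are neither listed nor needed, are in the scene too. There is more than one size of the tray; the job needs the larger.

How it is judged:
By the outcome, as a careful person would: the job done as asked, in the order asked, and still so for the second after the job is handed in, with the robot touching nothing.
It also fails if it takes over 61 s, if anything falls off the work surface, if the arm or the gripper's body presses on something with over 40 N, if the wrist force passes 120 N, or if a joint passes its speed limit or range.

## Working session

There is one attempt and no reset: what is moved stays moved. The work goes in short steps, Python scripts to look and compute and a shell command to move; the robot and the scene stay as the last step left them, time stands still between calls to the robot, and variables do not carry over. Pictures are saved under pics/ and viewed, at most 10 in all, crops included, and the job is handed in when it is done.

```bash
mkdir -p pics
cat > h.py <<'E'
import numpy as np, cv2
from workcell import ctrl, viewer, order, cut_out, place_of
from scipy.spatial.transform import Rotation as R
def cloud(s):
    K=s["intrinsics"]; Rm=cv2.Rodrigues(np.array(s["rvec"],float))[0]; t=np.array(s["tvec"],float).ravel()
    z=s["range_z"].astype(float); v,u=np.mgrid[:400,:640]
    P=np.stack([(u-K[0,2])/K[0,0]*z,(v-K[1,2])/K[1,1]*z,z],-1)
    W=(P-t)@Rm; W[z==0]=np.nan
    return W
def save(s,n,crop=None,sc=1):
    f=s["frame"][:,:,::-1]
    if crop: f=f[crop[1]:crop[3],crop[0]:crop[2]]
    cv2.imwrite("pics/"+n,cv2.resize(f,None,fx=sc,fy=sc,interpolation=cv2.INTER_CUBIC))
E
python3 - <<'E'
from h import *
s=viewer.snapshot("top"); d=viewer.snapshot("side")
cv2.imwrite("pics/a.png",np.vstack([s["frame"],d["frame"]])[:,:,::-1][:, :] if 0 else cv2.resize(np.vstack([s["frame"],d["frame"]])[:,:,::-1],(480,600)))
save(s,"top.png",None,1.25)
save(d,"side.png",None,1.25)
for nm,p in(("top",s),("side",d)):
  W=cloud(p)
  for l in ["scoop","scoop_lip","scoop_mid","stone","pad","tray","block_a","block_b","hammer","brush","chisel","jar","mug"]:
    for o in place_of(p,l)[:4]:
        c=o["location"]; w=W[int(np.clip(c[1],0,399)),int(np.clip(c[0],0,639))]
        print(nm,l,round(o["p"],2),np.round(c),np.round(w,3))
print(ctrl.sense(),ctrl.grip_point_offset)
E
```

```text
top scoop 0.78 [314. 202.] [0.505 0.01  0.08 ]
top scoop_lip 0.9 [321. 204.] [ 0.496 -0.009  0.111]
top scoop_lip 0.15 [260. 191.] [0.543 0.16  0.027]
top scoop_mid 0.8 [322. 207.] [ 0.497 -0.011  0.044]
top stone 0.62 [318. 208.] [0.486 0.001 0.11 ]
top stone 0.51 [324. 205.] [ 0.5   -0.016  0.039]
top pad 0.62 [204. 190.] [0.546 0.322 0.008]
top pad 0.62 [261. 137.] [0.678 0.152 0.081]
top pad 0.32 [258. 252.] [0.374 0.153 0.073]
top tray 0.78 [430. 192.] [ 0.541 -0.309  0.008]
top tray 0.58 [450. 274.] [ 0.319 -0.355  0.005]
top block_a 0.75 [390. 125.] [ 0.721 -0.194  0.059]
top block_a 0.67 [258. 132.] [0.691 0.163 0.081]
top block_b 0.75 [390. 125.] [ 0.721 -0.194  0.059]
top block_b 0.67 [258. 132.] [0.691 0.163 0.081]
top hammer 0.83 [260. 191.] [0.541 0.163 0.024]
top hammer 0.31 [262. 133.] [0.689 0.149 0.08 ]
top brush 0.77 [371. 192.] [ 0.538 -0.146  0.021]
top chisel 0.64 [322. 125.] [ 0.736 -0.011  0.015]
top chisel 0.17 [261. 136.] [0.682 0.151 0.083]
top jar 0.71 [258. 252.] [0.376 0.155 0.077]
top mug 0.91 [376. 252.] [ 0.375 -0.156  0.004]
side scoop 0.97 [316. 200.
[... 1050 characters left out ...]
, 'joint_positions': array([ 1.13272230e+00,  2.63109987e-01, -4.82818172e-02,  1.25941451e+00,
        1.10104004e-05,  1.41548563e+00]), 'dq': array([ 0.00085859, -0.00021594,  0.00129162, -0.00057316, -0.00087139,
        0.00100174]), 'joint_efforts': array([ 5.80887718e-03, -6.37434840e+01,  3.84771323e+01,  1.39037755e-03,
        1.52118173e-04, -7.50402364e-06]), 'tcp_pos': array([0.14649077, 0.50415554, 0.23127978]), 'tool_rot': array([-6.72476267e-06,  1.40911126e-01,  9.90022249e-01, -3.16648387e-06]), 'contact_force': array([-0.72628628,  0.3114826 , -0.18841765]), 'torque': array([-0.05599794, -0.00019859, -0.00350393]), 'gripper_force': 0.0, 'width': 0.08573325540497315} 0.0187
```

View pictures.

View pics/top.png

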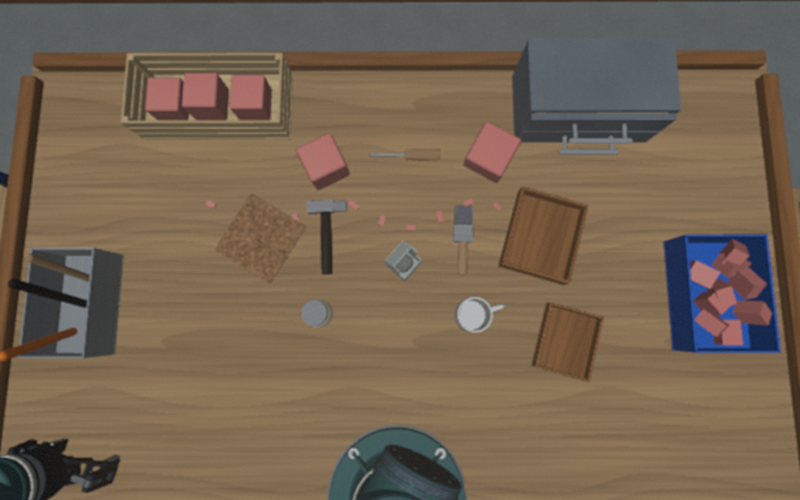

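View pics/side.png

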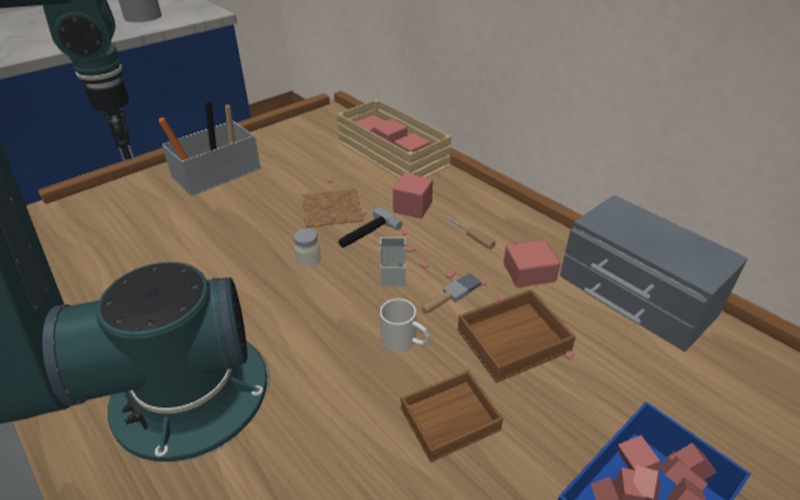

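Run:
```python
from h import *
s=viewer.snapshot("top"); d=viewer.snapshot("side")
f=cv2.resize(s["frame"][160:250,275:365],(540,540),interpolation=cv2.INTER_CUBIC)
g=cv2.resize(d["frame"][180:240,290:340],(450,540),interpolation=cv2.INTER_CUBIC)
cv2.imwrite("pics/crop.png",cv2.resize(np.hstack([f,g])[:,:,::-1],(790,430)))
for nm,p in(("top",s),("side",d)):
  W=cloud(p)
  for l in ["scoop","pad","tray"]:
    for o in cut_out(p,l)[:3]:
      m=o["pixels"]; P=W[m]; P=P[~np.isnan(P[:,0])]
      lo,hi=np.percentile(P,[2,98],0)
      r=cv2.minAreaRect((P[:,:2]*1000).astype(np.float32))
      print(nm,l,round(o["p"],2),np.round(o["bbox"]),np.round(lo,3),np.round(hi,3),"rect",np.round(r[0],1),np.round(r[1],1),round(r[2],1))
      np.save(f"{nm}_{l}_{'%d'%o['bbox'][0]}.npy",P)
  M=(np.abs(W[...,0]-.5)<.06)&(np.abs(W[...,1])<.06)&(W[...,2]>.012)
  np.save(nm+"_sc.npy",W[M])
  P=W[M]
  for a,b in((.012,.03),(.03,.05),(.05,.065),(.065,.09),(.09,.105),(.105,.125)):
    Q=P[(P[:,2]>a)&(P[:,2]<b)]
    if len(Q)>4:
      r=cv2.minAreaRect((Q[:,:2]*1000).astype(np.float32)); print(nm,a,b,len(Q),np.round(r[0],1),np.round(r[1],1),round(r[2],1))
```

```text
top scoop 0.82 [323. 210.  26.  33.] [ 0.454 -0.044  0.   ] [0.52  0.023 0.118] rect [493.8  -8.9] [66.6 64.5] 48.7
top scoop 0.33 [322. 208.  15.  16.] [ 0.468 -0.03   0.028] [0.503 0.002 0.117] rect [482.1 -13. ] [26.8 44.1] 47.5
top pad 0.64 [207. 189.  75.  74.] [0.462 0.227 0.   ] [0.636 0.395 0.011] rect [550.4 310.8] [156.5 159.1] 59.6
top pad 0.48 [393. 122.  44.  47.] [ 0.676 -0.261  0.001] [ 0.787 -0.153  0.064] rect [ 747.4 -214.9] [ 97.4 128.9] 59.6
top tray 0.83 [432. 189.  76.  72.] [ 0.454 -0.402  0.003] [ 0.641 -0.231  0.047] rect [ 553.6 -325.8] [164.5 198.6] 73.3
top tray 0.7 [455. 271.  59.  60.] [ 0.248 -0.427  0.002] [ 0.391 -0.294  0.037] rect [ 322.4 -362.5] [120.  145.6] 74.2
top 0.012 0.03 33 [487.2 -11. ] [54.7 53.8] 48.2
top 0.03 0.05 153 [484.  -14.4] [46.  54.1] 47.1
top 0.05 0.065 48 [487.5 -12.4] [52.7 56.1] 48.4
top 0.065 0.09 77 [493.6  -5.3] [40.6 56. ] 48.0
top 0.09 0.105 67 [491.4  -8. ] [32.2 56.2] 48.8
top 0.105 0.125 99 [489.2 -11. ] [23.1 56.2] 49.1
side scoop 0.81 [314. 209.  24.  43.] [ 0.45  -0.049  0.002] [0.521 0.022 0.118] rect [485.  -12.2] [63.5 61. ] 48.2
side pad 0.63 [265. 164.  48.  29.] [0.464 0.221 0.002] [0.627 0.394 0.012] rect [546.9 312.6] [169.4 154.2] 59.3
side tray 0.96 [412. 268.  96.  77.] [ 0.445 -0.41   0.005] [ 0.642 -0.235  0.048] rect [ 567.6 -307.2] [190.4 216.2] 73.4
side tray 0.64 [363. 332.  86.  76.] [ 0.24  -0.433  0.002] [ 0.392 -0.298  0.038] rect [ 329.4 -354.4] [146.4 159.7] 73.4
side 0.012 0.03 120 [485.4 -12.5] [61.1 53.4] 49.3
side 0.03 0.05 231 [486.3 -12.2] [61.3 53.2] 48.4
side 0.05 0.065 151 [486.7 -12. ] [60.7 53. ] 48.3
side 0.065 0.09 110 [491.8  -4.2] [45.1 53. ] 52.7
side 0.09 0.105 52 [488.5 -11.5] [29.7 52.5] 45.6
side 0.105 0.125 70 [487.  -12.5] [18.8 52.1] 48.5
```

View pics/crop.png

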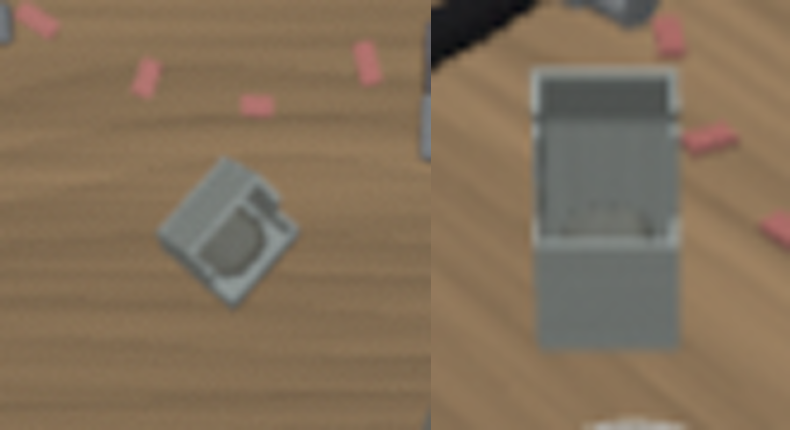

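The top view (800 px wide) shows one scoop-box standing at (403,260), with its hood toward lower right, i.e. world -x,-y. The side view shows it at (393,262).

Possible mix-ups:
- **Tray:** large at (543,236), about 190 mm in the cloud; small at (567,341), about 145 mm. I choose the large one.
- **Pad:** only the cork at (260,237). The network's other "pads" are a block and the jar.
- **Scoop:** only one. The close crop confirms the box with the stone in it at crop pixel (232,245).

```bash
cat >> h.py <<'E'
def scoopR(yaw,pitch):  # pitch>0: spout up; deg
    return R.from_euler("ZY",[yaw,-pitch],degrees=True)
def tcp(org,yaw,pitch,g,a,back=0.):
    """g=(x,z) of nominal grasp point in scoop frame; a: tool leans so d=-(sin a x+cos a z)"""
    S=scoopR(yaw,pitch); a=np.radians(a); d=np.array([-np.sin(a),0,-np.cos(a)]); y=np.array([0,1.,0])
    T=S*R.from_matrix(np.stack([np.cross(y,d),y,d],1))
    p=np.array(org)+S.apply([g[0],0,g[1]])+S.apply(d)*(0.0187-back)
    return p,T
def scoop_now(g,a):
    st=ctrl.sense(); q=st["tool_rot"]; T=R.from_quat([q[1],q[2],q[3],q[0]])
    p0,T0=tcp([0,0,0],0,0,g,a); S=T*T0.inv(); return np.array(st["tcp_pos"])-S.apply(p0),S
def to(p,T,name="",frm=None):
    if frm is None:
        st=ctrl.sense(); q=st["tool_rot"]; frm=(np.array(st["tcp_pos"]),R.from_quat([q[1],q[2],q[3],q[0]]))
    dp=(p-frm[0])/.02; dr=(T*frm[1].inv()).as_rotvec()/.1
    n=int(np.ceil(max(np.abs(dp).max(),np.abs(dr).max())/.95,)) or 1
    print(name,"tcp",np.round(p,3),"total",np.round(dp,2),np.round(dr,2),"n>=",n,"per row:",np.round(dp/n,3),np.round(dr/n,3))
    return p,T
E
python3 - <<'E'
from h import *
s=viewer.snapshot("top"); W=cloud(s)
for l in("mug","jar"):
  m=cut_out(s,l)[0]["pixels"]; P=W[m]; P=P[P[:,2]>.05]; print(l,np.round(P.min(0),3),np.round(P.max(0),3))
org=[.505,.009,.06]; g=(-.028,.034); a=40; Y=48.4
f=to(*tcp(org,Y,90,g,a,.16),"pre-high")
f=to(*tcp(org,Y,90,g,a,.0),"grasp",f)
E
```

```text
Traceback (most recent call last):
IndexError: list index out of range
```

Run:
```python
from h import *
W=cloud(viewer.snapshot("top"))
for l,c in(("mug",(.375,-.17)),("jar",(.375,.155))):
  P=W[(np.abs(W[...,0]-c[0])<.06)&(np.abs(W[...,1]-c[1])<.08)&(W[...,2]>.06)]; print(l,np.round(P.min(0),3),np.round(P.max(0),3))
org=[.505,.009,.06]; g=(-.028,.034); a=40; Y=48.4
f=to(*tcp(org,Y,90,g,a,.16),"pre-high")
f=to(*tcp(org,Y,90,g,a,.0),"grasp",f)
```

```text
mug [ 0.341 -0.222  0.06 ] [ 0.41  -0.122  0.086]
jar [0.353 0.146 0.062] [0.404 0.197 0.081]
pre-high tcp [ 0.411 -0.097  0.123] total [ 13.2  -30.08  -5.42] [ 2.55 -8.82 10.52] n>= 32 per row: [ 0.413 -0.94  -0.169] [ 0.08  -0.276  0.329]
grasp tcp [ 0.492 -0.006  0.02 ] total [ 4.07  4.58 -5.14] [0. 0. 0.] n>= 6 per row: [ 0.678  0.764 -0.857] [0. 0. 0.]
```

```bash
python3 -m crank '.8 -.94 .1 .08 -.276 .329 1;.8 -.94 .1 .08 -.276 .329 1;.8 -.94 .1 .08 -.276 .329 1;.8 -.94 .1 .08 -.276 .329 1;.8 -.94 .1 .08 -.276 .329 1;.8 -.94 .1 .08 -.276 .329 1;.8 -.94 .1 .08 -.276 .329 1;.8 -.94 .1 .08 -.276 .329 1;.8 -.94 .1 .08 -.276 .329 1;.8 -.94 .1 .08 -.276 .329 1;.8 -.94 .1 .08 -.276 .329 1;.8 -.94 .1 .08 -.276 .329 1;.8 -.94 .1 .08 -.276 .329 1;.8 -.94 .1 .08 -.276 .329 1;.8 -.94 .1 .08 -.276 .329 1;.8 -.94 .1 .08 -.276 .329 1' && python3 -m crank '.02 -.94 -.3 .08 -.276 .329 1;.02 -.94 -.3 .08 -.276 .329 1;.02 -.94 -.3 .08 -.276 .329 1;.02 -.94 -.3 .08 -.276 .329 1;.02 -.94 -.3 .08 -.276 .329 1;.02 -.94 -.3 .08 -.276 .329 1;.02 -.94 -.3 .08 -.276 .329 1;.02 -.94 -.3 .08 -.276 .329 1;.02 -.94 -.3 .08 -.276 .329 1;.02 -.94 -.3 .08 -.276 .329 1;.02 -.94 -.3 .08 -.276 .329 1;.02 -.94 -.3 .08 -.276 .329 1;.02 -.94 -.3 .08 -.276 .329 1;.02 -.94 -.3 .08 -.276 .329 1;.02 -.94 -.3 .08 -.276 .329 1;.02 -.94 -.3 .08 -.276 .329 1'
python3 - <<'E'
from h import *
org=[.505,.009,.06]; g=(-.028,.034); a=40; Y=48.4
print(np.round(ctrl.sense()["joint_positions"],2))
f=to(*tcp(org,Y,90,g,a,.16),"pre")
f=to(*tcp(org,Y,90,g,a,.0),"grasp",f)
E
```

```text
time: 3.28
tcp_pos: [0.403, 0.2024, 0.2637]
tool_rot: [0.207, -0.124, 0.966, 0.093]
contact_force: [-0.4, 1.2, -0.8]
width: 0.0855
gripper_force: 0.0
time: 4.62
tcp_pos: [0.4089, -0.0987, 0.1671]
tool_rot: [0.387, -0.372, 0.826, 0.174]
contact_force: [-0.2, -0.1, 0.9]
width: 0.0854
gripper_force: 0.0
[-1.    0.22 -0.64  1.04  0.83 -1.99]
pre tcp [ 0.411 -0.097  0.123] total [ 0.09  0.07 -2.21] [-0.01  0.03 -0.02] n>= 3 per row: [ 0.029  0.023 -0.737] [-0.004  0.009 -0.007]
grasp tcp [ 0.492 -0.006  0.02 ] total [ 4.07  4.58 -5.14] [0. 0. 0.] n>= 6 per row: [ 0.678  0.764 -0.857] [0. 0. 0.]
```

```bash
python3 -m crank '.03 .02 -.737 0 .01 -.01 1;.03 .02 -.737 0 .01 -.01 1;.03 .02 -.737 0 .01 0 1;.407 .458 -.5 0 0 0 1;.407 .458 -.5 0 0 0 1;.407 .458 -.5 0 0 0 1;.407 .458 -.5 0 0 0 1;.407 .458 -.5 0 0 0 1;.407 .458 -.5 0 0 0 1;.407 .458 -.5 0 0 0 1;0 0 0 0 0 0 1'
python3 - <<'E'
from h import *
org=[.505,.009,.06]; g=(-.028,.034); a=40; Y=48.4
f=to(*tcp(org,Y,90,g,a,.0),"grasp")
s=viewer.snapshot("wrist"); d=viewer.snapshot("side")
g=cv2.resize(d["frame"][150:270,260:380],(400,400),interpolation=cv2.INTER_CUBIC)
cv2.imwrite("pics/w1.png",np.hstack([cv2.resize(s["frame"],(400,250))[:, :],np.zeros((250,0,3),np.uint8)])[:,:,::-1] if 0 else np.hstack([cv2.copyMakeBorder(cv2.resize(s["frame"],(400,250)),0,150,0,0,0),g])[:,:,::-1])
E
```

```text
time: 5.53
tcp_pos: [0.4678, -0.0306, 0.0521]
tool_rot: [0.384, -0.371, 0.827, 0.175]
contact_force: [-1.0, 0.6, -0.5]
width: 0.0855
gripper_force: 0.0
grasp tcp [ 0.492 -0.006  0.02 ] total [ 1.21  1.25 -1.61] [-0.02 -0.03 -0.01] n>= 2 per row: [ 0.604  0.623 -0.803] [-0.01  -0.016 -0.005]
```

View pics/w1.png

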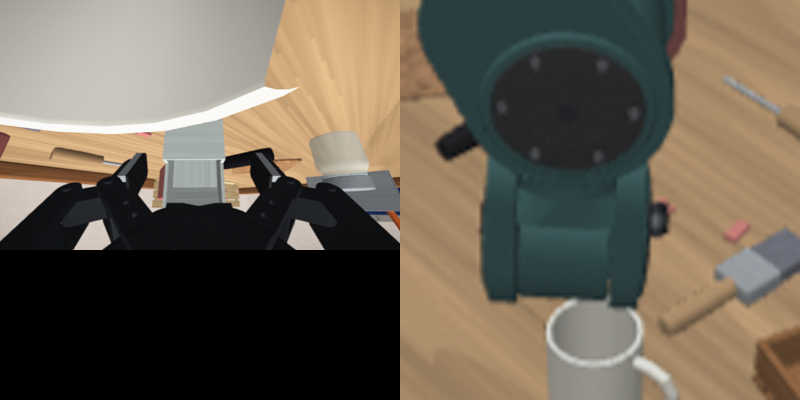

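The wrist view shows the scoop centred between the fingers at (195,170). The mug fills the top of that (inverted) view, so I'll check how far the camera is from it.

Run:
```python
from h import *
s=viewer.snapshot("wrist"); Rm=cv2.Rodrigues(np.array(s["rvec"],float))[0]
c=-Rm.T@np.array(s["tvec"],float).ravel()
st=ctrl.sense();q=st["tool_rot"];T=R.from_quat([q[1],q[2],q[3],q[0]])
print("cam",c,"in tool",T.inv().apply(c-st["tcp_pos"]))
W=cloud(s); z=s["range_z"]; print("near",np.nanmin(np.where(z>0,z,9)))
m=W[:190][(W[:190,:,2]>.01)&(W[:190,:,2]<.1)&(W[:190,:,1]<-.08)&(W[:190,:,0]<.45)]
print(m.min(0),m.max(0),len(m))
p,_=tcp([.505,.009,.06],48.4,90,(-.028,.034),40); 
print("cam at grasp",p+T.apply(T.inv().apply(c-st["tcp_pos"])))
```

```text
cam [ 0.367174   -0.14596967  0.09303869] in tool [ 0.06714582 -0.00032576 -0.14160069]
near 0.05000224Traceback (most recent call last):
  File "<stdin>", line 8, in <module>
    return umr_minimum(a, axis, None, out, keepdims, initial, where)
ValueError: zero-size array to reduction operation minimum which has no identity
```

The wrist camera would meet the mug in this pose. I'll back off and roll the tool half a turn so the camera rides on top.

```bash
python3 -m crank '-.5 -.55 .8 0 0 0 1;-.5 -.55 .8 0 0 0 1;-.5 -.55 .8 0 0 0 1;-.5 -.55 .8 0 0 0 1;0 0 .4 .499 .562 -.631 1;0 0 .4 .499 .562 -.631 1;0 0 0 .499 .562 -.631 1;0 0 0 .499 .562 -.631 1;0 0 0 .499 .562 -.631 1;0 0 0 .499 .562 -.631 1;0 0 0 .499 .562 -.631 1;0 0 0 .499 .562 -.631 1;0 0 0 .499 .562 -.631 1;0 0 0 .499 .562 -.631 1;0 0 0 .499 .562 -.631 1;0 0 0 .499 .562 -.631 1;0 0 0 .499 .562 -.631 1;0 0 0 .499 .562 -.631 1;0 0 0 .499 .562 -.631 1;0 0 0 .499 .562 -.631 1' && python3 -m crank '0 0 0 .499 .562 -.631 1;0 0 0 .499 .562 -.631 1;0 0 0 .499 .562 -.631 1;0 0 0 .499 .562 -.631 1;0 0 0 .499 .562 -.631 1;0 0 0 .499 .562 -.631 1;0 0 0 .499 .562 -.631 1;0 0 0 .499 .562 -.631 1;0 0 0 .499 .562 -.631 1;0 0 0 .499 .562 -.631 1;0 0 0 .499 .562 -.631 1;0 0 0 .499 .562 -.631 1;0 0 0 .499 .562 -.631 1;0 0 0 .499 .562 -.631 1;0 0 0 .499 .562 -.631 1;0 0 0 .499 .562 -.631 1'
sed -i 's/y=np.array(\[0,1.,0\])/y=np.array([0,FL,0])/; s/^def scoopR/FL=-1.\ndef scoopR/' h.py
python3 - <<'E'
from h import *
org=[.505,.009,.06]; g=(-.028,.034); a=40; Y=48.4
print(np.round(ctrl.sense()["joint_positions"],2))
f=to(*tcp(org,Y,90,g,a,.06),"pre")
f=to(*tcp(org,Y,90,g,a,.0),"grasp",f)
s=viewer.snapshot("top")
W=cloud(s)
P=W[(np.abs(W[...,0]-.375)<.06)&(np.abs(W[...,1]+.16)<.08)&(W[...,2]>.06)&(W[...,2]<.095)]; print(np.round(P.min(0),3),np.round(P.max(0),3))
E
```

```text
time: 7.35
tcp_pos: [0.4275, -0.0769, 0.1337]
tool_rot: [0.149, 0.325, 0.846, 0.396]
contact_force: [0.3, -0.2, 0.6]
width: 0.0855
gripper_force: 0.0
time: 8.68
tcp_pos: [0.4275, -0.0769, 0.1337]
tool_rot: [-0.173, 0.828, 0.369, 0.385]
contact_force: [0.4, 1.2, -0.2]
width: 0.0851
gripper_force: 0.0
[-0.93  0.24 -0.71  0.85  0.85  1.27]
pre tcp [ 0.461 -0.04   0.059] total [ 1.7   1.84 -3.76] [-0.02 -0.02  0.06] n>= 4 per row: [ 0.424  0.46  -0.94 ] [-0.005 -0.006  0.014]
grasp tcp [ 0.492 -0.006  0.02 ] total [ 1.53  1.72 -1.93] [0. 0. 0.] n>= 3 per row: [ 0.509  0.573 -0.643] [0. 0. 0.]
[ 0.387 -0.219  0.061] [ 0.395 -0.205  0.071]
```

```bash
python3 -m crank '.34 .37 -.75 0 0 .01 1;.34 .37 -.75 0 0 .01 1;.34 .37 -.75 0 0 .01 1;.34 .37 -.75 0 0 .01 1;.34 .37 -.75 0 0 .01 1;.19 .215 -.22 0 0 0 1;.19 .215 -.22 0 0 0 1;.19 .215 -.22 0 0 0 1;.19 .215 -.22 0 0 0 1;.19 .215 -.22 0 0 0 1;.19 .215 -.22 0 0 0 1;.19 .215 -.22 0 0 0 1;.19 .215 -.22 0 0 0 1;0 0 0 0 0 0 1'
python3 - <<'E'
from h import *
org=[.505,.009,.06]; g=(-.028,.034); a=40; Y=48.4
f=to(*tcp(org,Y,90,g,a,.0),"grasp")
s=viewer.snapshot("wrist"); save(s,"w2.png")
E
```

```text
time: 9.9
tcp_pos: [0.4922, -0.0048, 0.0227]
tool_rot: [-0.173, 0.826, 0.374, 0.385]
contact_force: [0.4, 0.5, 0.4]
width: 0.0851
gripper_force: 0.0
grasp tcp [ 0.492 -0.006  0.02 ] total [-0.01 -0.04 -0.14] [ 0.01  0.01 -0.05] n>= 1 per row: [-0.014 -0.044 -0.138] [ 0.011  0.012 -0.046]
```

View pics/w2.png

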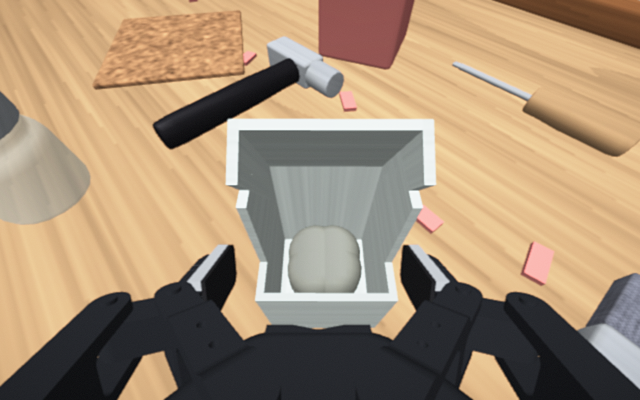

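The wrist view shows the box centred at (325,210), the stone inside at (325,260), and a finger on either side at (215,270) and (425,270). Closing and lifting.

```bash
python3 -m crank '0 0 0 0 0 0 0;0 0 0 0 0 0 0;0 0 0 0 0 0 0;0 0 0 0 0 0 0;0 0 0 0 0 0 0;0 0 0 0 0 0 0;0 0 0 0 0 0 0;0 0 0 0 0 0 0;0 0 0 0 0 0 0;0 0 0 0 0 0 0' 70; python3 -m crank '0 0 .3 0 0 0 0;0 0 .6 0 0 0 0;0 0 .9 0 0 0 0;0 0 .9 0 0 0 0;0 0 .9 0 0 0 0;0 0 .9 0 0 0 0;0 0 .9 0 0 0 0'
python3 - <<'E'
from h import *
g=(-.028,.034); a=40
o,S=scoop_now(g,a); print(o,S.as_euler("ZYX",degrees=True))
s=viewer.snapshot("top"); W=cloud(s)
for l in("scoop_lip","stone","scoop"):
  for r in place_of(s,l)[:1]: print(l,r["p"],np.round(W[int(r["location"][1]),int(r["location"][0])],3))
f=to(*tcp([.50,.12,.24],54,45,g,a),"mid")
f=to(*tcp([.549,.311,.16],59.5,0,g,a),"over",f)
f=to(*tcp([.549,.311,.007],59.5,0,g,a),"down",f)
E
```

```text
time: 10.78
tcp_pos: [0.4924, -0.0053, 0.0234]
tool_rot: [-0.173, 0.826, 0.373, 0.386]
contact_force: [-2.5, -4.6, 7.4]
width: 0.0552
gripper_force: 73.6
time: 11.37
tcp_pos: [0.4916, -0.0047, 0.1321]
tool_rot: [-0.174, 0.826, 0.373, 0.385]
contact_force: [-0.1, 0.3, -2.8]
width: 0.0555
gripper_force: 74.1
[0.5046351  0.01008943 0.17213453] [ 40.1549584  -89.97247654   8.43071523]
scoop_lip 0.68 [ 0.49  -0.001  0.22 ]
stone 0.48 [ 0.493 -0.004  0.15 ]
scoop 0.87 [0.497 0.004 0.206]
mid tcp [0.475 0.086 0.226] total [-0.84  4.54  4.74] [-6.12  4.92  0.89] n>= 7 per row: [-0.12   0.648  0.677] [-0.875  0.702  0.128]
over tcp [0.529 0.277 0.18 ] total [ 2.67  9.53 -2.3 ] [-6.57  4.31  0.91] n>= 11 per row: [ 0.243  0.867 -0.209] [-0.597  0.392  0.083]
down tcp [0.529 0.277 0.027] total [ 0.    0.   -7.65] [0. 0. 0.] n>= 9 per row: [ 0.    0.   -0.85] [0. 0. 0.]
```

```bash
python3 -m crank '-.06 .324 .5 -.437 .351 .064 0;-.06 .324 .5 -.437 .351 .064 0;-.06 .324 .4 -.437 .351 .064 0;-.06 .324 .4 -.437 .351 .064 0;-.06 .324 .4 -.437 .351 .064 0;-.06 .324 .4 -.437 .351 .064 0;-.06 .324 .3 -.437 .351 .064 0;-.06 .324 .3 -.437 .351 .064 0;-.06 .324 .3 -.437 .351 .064 0;-.06 .324 .3 -.437 .351 .064 0;-.06 .324 .24 -.437 .351 .064 0;-.06 .324 .2 -.437 .351 .064 0;-.06 .324 .2 -.437 .351 .064 0;-.06 .324 .2 -.437 .351 .064 0;0 0 0 0 0 0 0' && python3 -m crank '.167 .596 -.144 -.41 .27 .057 0;.167 .596 -.144 -.41 .27 .057 0;.167 .596 -.144 -.41 .27 .057 0;.167 .596 -.144 -.41 .27 .057 0;.167 .596 -.144 -.41 .27 .057 0;.167 .596 -.144 -.41 .27 .057 0;.167 .596 -.144 -.41 .27 .057 0;.167 .596 -.144 -.41 .27 .057 0;.167 .596 -.144 -.41 .27 .057 0;.167 .596 -.144 -.41 .27 .057 0;.167 .596 -.144 -.41 .27 .057 0;.167 .596 -.144 -.41 .27 .057 0;.167 .596 -.144 -.41 .27 .057 0;.167 .596 -.144 -.41 .27 .057 0;.167 .596 -.144 -.41 .27 .057 0;.167 .596 -.144 -.41 .27 .057 0;0 0 0 0 0 0 0;0 0 0 0 0 0 0'
cat > look.py <<'E'
from h import *
import sys
g=(float(sys.argv[1]),float(sys.argv[2]));a=float(sys.argv[3]);z=float(sys.argv[4])
o,S=scoop_now(g,a); print(np.round(o,4),np.round(S.as_euler("ZYX",degrees=True),2), np.round(ctrl.sense()["joint_positions"],2))
f=to(*tcp([.549,.311,z],59.5,0,g,a),"over")
f=to(*tcp([.549,.311,.007],59.5,0,g,a),"down",f)
E
python3 look.py -.028 .034 40 .16
```

```text
time: 12.82
tcp_pos: [0.4756, 0.0874, 0.2227]
tool_rot: [-0.02, 0.89, 0.454, 0.037]
contact_force: [0.3, -0.4, -2.6]
width: 0.0552
gripper_force: 74.4
time: 14.32
tcp_pos: [0.529, 0.277, 0.1743]
tool_rot: [0.168, 0.816, 0.466, -0.298]
contact_force: [-0.1, -0.4, -2.3]
width: 0.0552
gripper_force: 74.6
[0.5493 0.3114 0.1546] [5.941e+01 4.000e-02 2.800e-01] [ 0.5   0.92  0.78  2.05 -0.33  2.71]
over tcp [0.529 0.277 0.18 ] total [-0.02 -0.02  0.27] [-0.02 -0.05  0.02] n>= 1 per row: [-0.017 -0.022  0.269] [-0.019 -0.045  0.016]
down tcp [0.529 0.277 0.027] total [ 0.    0.   -7.65] [0. 0. 0.] n>= 9 per row: [ 0.    0.   -0.85] [0. 0. 0.]
```

```bash
python3 -m crank '0 0 -.7 0 0 0 0;0 0 -.7 0 0 0 0;0 0 -.7 0 0 0 0;0 0 -.7 0 0 0 0;0 0 -.7 0 0 0 0;0 0 -.7 0 0 0 0;0 0 -.6 0 0 0 0;0 0 -.4 0 0 0 0;0 0 -.2 0 0 0 0;0 0 0 0 0 0 0'
python3 look.py -.028 .034 40 .05
python3 - <<'E'
from h import *
s=viewer.snapshot("side"); save(s,"s2.png",(170,80,410,240),3)
d=viewer.snapshot("top"); 
for n,p in(("top",d),("side",s)):
  W=cloud(p)
  for l in("scoop","stone","scoop_lip"):
    for r in place_of(p,l)[:1]: print(n,l,round(r["p"],2),np.round(r["location"]),np.round(W[int(r["location"][1]),int(r["location"][0])],3))
E
```

```text
time: 15.15
tcp_pos: [0.5286, 0.2761, 0.0695]
tool_rot: [0.168, 0.816, 0.466, -0.297]
contact_force: [-1.1, 0.5, -2.4]
width: 0.0553
gripper_force: 74.5
[0.549  0.3106 0.0499] [59.37 -0.09  0.13] [ 0.5   0.95  0.56  1.8  -0.33  2.71]
over tcp [0.529 0.277 0.07 ] total [0.   0.02 0.01] [-0.03 -0.01  0.02] n>= 1 per row: [0.005 0.022 0.009] [-0.025 -0.012  0.022]
down tcp [0.529 0.277 0.027] total [ 0.    0.   -2.15] [0. 0. 0.] n>= 3 per row: [ 0.     0.    -0.717] [0. 0. 0.]
top scoop 0.87 [206. 190.] [0.532 0.287 0.106]
top stone 0.63 [205. 186.] [0.54  0.29  0.107]
top scoop_lip 0.75 [184. 175.] [0.558 0.327 0.158]
side scoop 0.55 [268. 152.] [0.522 0.252 0.1  ]
side scoop_lip 0.87 [261. 138.] [0.636 0.465 0.003]
```

View pics/s2.png

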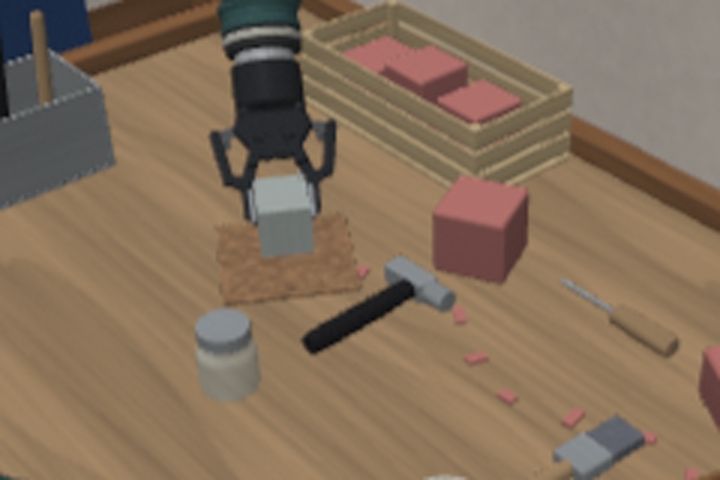

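The side crop shows the box level above the cork pad at (285,220). Lowering it to contact.

```bash
python3 -m crank '0 0 -.5 0 0 0 0;0 0 -.5 0 0 0 0;0 0 -.5 0 0 0 0;0 0 -.3 0 0 0 0;0 0 -.15 0 0 0 0;0 0 -.1 0 0 0 0;0 0 -.05 0 0 0 0;0 0 0 0 0 0 0'
python3 look.py -.028 .034 40 .05
```

```text
time: 16.22
tcp_pos: [0.5288, 0.2767, 0.0276]
tool_rot: [0.168, 0.816, 0.466, -0.297]
contact_force: [0.3, 0.1, -2.3]
width: 0.0551
gripper_force: 74.5
[0.5491 0.3112 0.0079] [59.43 -0.07  0.11] [ 0.5   0.98  0.51  1.72 -0.33  2.71]
over tcp [0.529 0.277 0.07 ] total [-0.   -0.01  2.11] [-0.02 -0.01  0.01] n>= 3 per row: [-0.001 -0.004  0.702] [-0.007 -0.003  0.004]
down tcp [0.529 0.277 0.027] total [ 0.    0.   -2.15] [0. 0. 0.] n>= 3 per row: [ 0.     0.    -0.717] [0. 0. 0.]
```

```bash
python3 -m crank '0 0 -.05 0 0 0 0;0 0 -.03 0 0 0 0;0 0 0 0 0 0 0'; python3 -m crank '0 0 -.04 0 0 0 0;0 0 0 0 0 0 0'
```

```text
time: 16.47
tcp_pos: [0.5289, 0.2768, 0.027]
tool_rot: [0.169, 0.816, 0.466, -0.297]
contact_force: [0.6, 2.1, 6.3]
width: 0.0554
gripper_force: 75.3
time: 16.63
tcp_pos: [0.5289, 0.2768, 0.027]
tool_rot: [0.169, 0.816, 0.466, -0.296]
contact_force: [-0.3, 3.6, 14.3]
width: 0.0552
gripper_force: 76.0
```

```bash
python3 -m crank '0 0 .06 0 0 0 1;0 0 0 0 0 0 1;0 0 0 0 0 0 1;0 0 0 0 0 0 1;0 0 0 0 0 0 1;0 0 0 0 0 0 1;0 0 0 0 0 0 1;.16 .28 .38 0 0 0 1;.33 .55 .77 0 0 0 1;.33 .55 .77 0 0 0 1;.33 .55 .77 0 0 0 1;.33 .55 .77 0 0 0 1;0 0 1 0 0 0 1;0 0 1 0 0 0 1;0 0 1 0 0 0 1;0 0 1 0 0 0 1;0 0 0 0 0 0 1'
python3 - <<'E'
import h; from h import *
g=(-.028,.034)
print(np.round(ctrl.sense()["joint_positions"],2))
s=viewer.snapshot("side"); W=cloud(s)
d=viewer.snapshot("top"); V=cloud(d)
for n,p,W in(("side",s,W),("top",d,V)):
  P=W[(np.hypot(W[...,0]-.549,W[...,1]-.311)<.085)&(W[...,2]>.05)&(W[...,2]<.07)]
  if len(P)>10:
    r=cv2.minAreaRect((P[:,:2]*1000).astype(np.float32)); c=P.mean(0); A=np.c_[P[:,:2]-c[:2],np.ones(len(P))]
    print(n,len(P),np.round(r[0],1),np.round(r[1],1),round(r[2],1),"z",c[2],"slope",np.round(np.linalg.lstsq(A,P[:,2],rcond=None)[0],3))
  for r in place_of(p,"stone")[:1]: print("stone",round(r["p"],2),W[int(r["location"][1]),int(r["location"][0])])
h.FL=1.
# upright intermediate: a=0, rotate +pi-ish about z
q=ctrl.sense()["tool_rot"]; T=R.from_quat([q[1],q[2],q[3],q[0]])
p1,T1=tcp([.549,.311,.1],59.5,0,g,-30,.03)
rv=(T1*T.inv()).as_rotvec(); th=np.linalg.norm(rv); print(rv,th, "alt",rv/th*(th-2*np.pi))
f=to(p1,T1,"pre"); f=to(*tcp([.549,.311,.006],59.5,0,g,-30),"grasp",f)
E
```

```text
time: 18.05
tcp_pos: [0.5428, 0.3122, 0.1661]
tool_rot: [0.168, 0.819, 0.47, -0.284]
contact_force: [0.8, 0.3, 0.4]
width: 0.0851
gripper_force: 0.0
[ 0.53  0.99  0.93  2.11 -0.32  2.73]
side 230 [535.9 292.6] [91.4 56. ] 60.1 z 0.06218306175945487 slope [0.058 0.081 0.062]
top 459 [538.6 296. ] [87.9 55.7] 59.2 z 0.062264665095561715 slope [0.01  0.021 0.062]
[0.1133645  0.2128543  3.12700924] 3.136294824538204 alt [-0.11374749 -0.21357341 -3.13757352]
pre tcp [0.532 0.282 0.144] total [-0.54 -1.52 -0.9 ] [ 1.13  2.13 31.27] n>= 33 per row: [-0.016 -0.046 -0.027] [0.034 0.065 0.948]
grasp tcp [0.54  0.295 0.024] total [ 0.38  0.65 -6.  ] [0. 0. 0.] n>= 7 per row: [ 0.054  0.092 -0.857] [0. 0. 0.]
```

```bash
python3 -m crank '-.02 -.05 0 .034 .065 .948 1;-.02 -.05 0 .034 .065 .948 1;-.02 -.05 0 .034 .065 .948 1;-.02 -.05 0 .034 .065 .948 1;-.02 -.05 0 .034 .065 .948 1;-.02 -.05 0 .034 .065 .948 1;-.02 -.05 0 .034 .065 .948 1;-.02 -.05 0 .034 .065 .948 1;-.02 -.05 0 .034 .065 .948 1;-.02 -.05 0 .034 .065 .948 1;-.02 -.05 0 .034 .065 .948 1;-.02 -.05 0 .034 .065 .948 1;-.02 -.05 0 .034 .065 .948 1;-.02 -.05 0 .034 .065 .948 1;-.02 -.05 0 .034 .065 .948 1;-.02 -.05 0 .034 .065 .948 1;-.02 -.05 0 .034 .065 .948 1' && python3 -m crank '-.02 -.05 0 .034 .065 .948 1;-.02 -.05 0 .034 .065 .948 1;-.02 -.05 0 .034 .065 .948 1;-.02 -.05 0 .034 .065 .948 1;-.02 -.05 0 .034 .065 .948 1;-.02 -.05 0 .034 .065 .948 1;-.02 -.05 0 .034 .065 .948 1;-.02 -.05 0 .034 .065 .948 1;-.02 -.05 0 .034 .065 .948 1;-.02 -.05 0 .034 .065 .948 1;-.02 -.05 0 .034 .065 .948 1;-.02 -.05 0 .034 .065 .948 1;-.02 -.05 0 .034 .065 .948 1;-.02 -.05 0 .034 .065 .948 1;-.02 -.05 0 .034 .065 .948 1;-.02 -.05 0 .034 .065 .948 1;0 0 0 0 0 0 1'
sed -i 's/^FL=-1./FL=1./' h.py
python3 - <<'E'
from h import *
g=(-.028,.034)
print(np.round(ctrl.sense()["joint_positions"],2))
s=viewer.snapshot("side"); d=viewer.snapshot("top")
for n,p in(("side",s),("top",d)):
  W=cloud(p)
  P=W[(np.hypot(W[...,0]-.5325,W[...,1]-.283)<.045)&(W[...,2]>.058)&(W[...,2]<.067)]
  if len(P)>10:
    r=cv2.minAreaRect((P[:,:2]*1000).astype(np.float32)); print(n,len(P),np.round(r[0],1),np.round(r[1],1),round(r[2],1),"z",P[:,2].mean())
f=to(*tcp([.549,.311,.1],59.5,0,g,-30,.03),"pre"); f=to(*tcp([.549,.311,.006],59.5,0,g,-30),"grasp",f)
w=viewer.snapshot("wrist"); save(w,"w3.png")
E
```

```text
time: 19.67
tcp_pos: [0.5356, 0.2954, 0.1618]
tool_rot: [0.278, 0.214, 0.931, -0.104]
contact_force: [0.2, 0.4, 0.3]
width: 0.0856
gripper_force: 0.0
time: 21.08
tcp_pos: [0.5307, 0.2785, 0.1618]
tool_rot: [0.223, -0.481, 0.838, 0.129]
contact_force: [-0.6, 0.5, 0.0]
width: 0.0856
gripper_force: 0.0
[ 0.16  0.19 -0.48  0.55  0.4  -0.81]
side 180 [528.9 280.8] [65.6 56.1] 60.7 z 0.06335995065726577
pre tcp [0.532 0.282 0.144] total [ 0.1   0.15 -0.9 ] [ 0.02 -0.02  0.02] n>= 1 per row: [ 0.101  0.152 -0.902] [ 0.021 -0.024  0.022]
grasp tcp [0.54  0.295 0.024] total [ 0.38  0.65 -6.  ] [0. 0. 0.] n>= 7 per row: [ 0.054  0.092 -0.857] [0. 0. 0.]
```

View pics/w3.png

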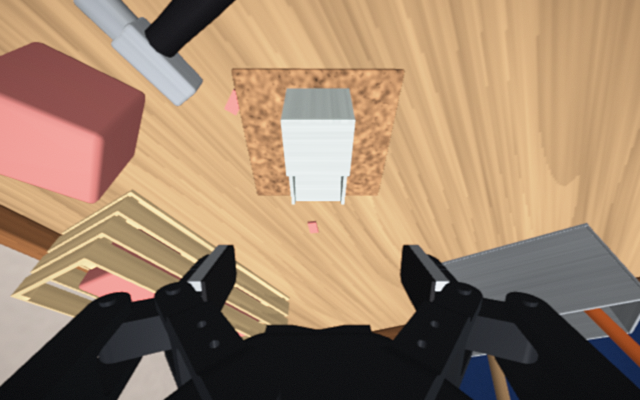

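The wrist view shows the scoop level on the pad at (318,145), aligned with it and centred between the fingers.

```bash
python3 -m crank '.08 .15 -.9 .02 -.02 .02 1;.055 .092 -.85 0 0 0 1;.055 .092 -.85 0 0 0 1;.055 .092 -.85 0 0 0 1;.055 .092 -.85 0 0 0 1;.055 .092 -.85 0 0 0 1;.055 .092 -.85 0 0 0 1;.05 .09 -.6 0 0 0 1;0 0 -.2 0 0 0 1;0 0 0 0 0 0 1;0 0 0 0 0 0 0;0 0 0 0 0 0 0;0 0 0 0 0 0 0;0 0 0 0 0 0 0;0 0 0 0 0 0 0;0 0 0 0 0 0 0;0 0 0 0 0 0 0;0 0 0 0 0 0 0;0 0 0 0 0 0 0' 70
python3 - <<'E'
from h import *
g=(-.028,.034)
o,S=scoop_now(g,-30); print(np.round(o,4),np.round(S.as_euler("ZYX",degrees=True),2), np.round(ctrl.sense()["joint_positions"],2))
E
```

```text
time: 22.82
tcp_pos: [0.5392, 0.2953, 0.028]
tool_rot: [0.226, -0.481, 0.837, 0.129]
contact_force: [-3.4, -3.0, 7.4]
width: 0.0551
gripper_force: 74.3
[0.5486 0.3114 0.0102] [59.69 -0.14 -0.12] [ 0.19  0.37 -0.68  0.15  0.39 -0.78]
```

```bash
cat > tip.py <<'E'
from h import *
g=(-.028,.038); Yt=-16.7
def liped(l,pitch):
    S=scoopR(Yt,pitch); return tcp(np.array(l)-S.apply([.057,0,.024]),Yt,pitch,g,-30)
c=np.array([.547,-.319]); l=c-.010*np.array([np.cos(np.radians(Yt)),np.sin(np.radians(Yt))])
o,S=scoop_now(g,-30); print("scoop",np.round(o,4),np.round(S.as_euler("ZYX",degrees=True),2),"lip",np.round(o+S.apply([.057,0,.024]),3),np.round(ctrl.sense()["joint_positions"],2))
E
python3 - <<'E'
from tip import *
f=to(*tcp([.549,.311,.15],59.5,0,g,-30),"lift")
f=to(*liped([*l,.17],0),"over",f)
f=to(*liped([*l,.075],-20),"pre",f)
f=to(*liped([*l,.038],-60),"tip",f)
E
```

```text
scoop [0.5486 0.3114 0.0062] [59.69 -0.14 -0.12] lip [0.577 0.361 0.03 ] [ 0.19  0.37 -0.68  0.15  0.39 -0.78]
lift tcp [0.54  0.295 0.172] total [ 0.02 -0.02  7.19] [-0.01  0.03 -0.03] n>= 8 per row: [ 0.002 -0.002  0.899] [-0.001  0.004 -0.004]
over tcp [ 0.465 -0.294  0.168] total [ -3.73 -29.47  -0.2 ] [  0.    0.  -13.3] n>= 32 per row: [-0.117 -0.921 -0.006] [ 0.     0.    -0.416]
pre tcp [ 0.469 -0.295  0.099] total [ 0.18 -0.05 -3.45] [ 1.    3.34 -0.  ] n>= 4 per row: [ 0.046 -0.014 -0.862] [ 0.251  0.836 -0.   ]
tip tcp [ 0.499 -0.305  0.102] total [ 1.54 -0.46  0.18] [2.01 6.69 0.  ] n>= 8 per row: [ 0.192 -0.058  0.023] [0.251 0.836 0.   ]
```

```bash
python3 -m crank '0 0 .3 0 0 0 0;0 0 .8 0 0 0 0;0 0 .9 0 0 0 0;0 0 .9 0 0 0 0;0 0 .9 0 0 0 0;0 0 .9 0 0 0 0;0 0 .9 0 0 0 0;0 0 .9 0 0 0 0;0 0 .5 0 0 0 0;0 0 0 0 0 0 0'; python3 -c "
from tip import *
f=to(*liped([*l,.17],0),'over')"
```

```text
time: 23.65
tcp_pos: [0.5397, 0.2953, 0.1699]
tool_rot: [0.227, -0.481, 0.837, 0.128]
contact_force: [0.7, -0.1, -0.8]
width: 0.0553
gripper_force: 74.3
scoop [0.5492 0.3114 0.1482] [59.69 -0.21 -0.24] lip [0.578 0.361 0.172] [ 0.19  0.2  -0.45  0.55  0.39 -0.78]
over tcp [ 0.465 -0.294  0.168] total [ -3.74 -29.48  -0.11] [  0.03   0.05 -13.33] n>= 32 per row: [-0.117 -0.921 -0.003] [ 0.001  0.002 -0.417]
```

```bash
python3 -m crank '-.03 -.3 0 0 0 -.14 0;-.06 -.6 0 0 0 -.28 0;-.12 -.88 0 0 0 -.4 0;-.12 -.88 0 0 0 -.4 0;-.12 -.88 0 0 0 -.4 0;-.12 -.88 0 0 0 -.4 0;-.12 -.88 0 0 0 -.4 0;-.12 -.88 0 0 0 -.4 0;-.12 -.88 0 0 0 -.4 0;-.12 -.88 0 0 0 -.4 0;-.12 -.88 0 0 0 -.4 0;-.12 -.88 0 0 0 -.4 0;-.12 -.88 0 0 0 -.4 0;-.12 -.88 0 0 0 -.4 0;-.12 -.88 0 0 0 -.4 0;-.12 -.88 0 0 0 -.4 0;-.12 -.88 0 0 0 -.4 0;-.12 -.88 0 0 0 -.4 0' && python3 -m crank '-.11 -.88 0 0 0 -.4 0;-.11 -.88 0 0 0 -.4 0;-.11 -.88 0 0 0 -.4 0;-.11 -.88 0 0 0 -.4 0;-.11 -.88 0 0 0 -.4 0;-.11 -.88 0 0 0 -.4 0;-.11 -.88 0 0 0 -.4 0;-.11 -.88 0 0 0 -.4 0;-.11 -.88 0 0 0 -.4 0;-.11 -.88 0 0 0 -.4 0;-.11 -.88 0 0 0 -.4 0;-.11 -.88 0 0 0 -.4 0;-.11 -.88 0 0 0 -.4 0;-.11 -.88 0 0 0 -.4 0;-.06 -.6 0 0 0 -.28 0;-.06 -.6 0 0 0 -.28 0;-.03 -.3 0 0 0 -.1 0;0 0 0 0 0 0 0;0 0 0 0 0 0 0'
python3 -c "
from tip import *
f=to(*liped([*l,.075],-20),'pre')
f=to(*liped([*l,.038],-60),'tip',f)
s=viewer.snapshot('top')
f=s['frame'][120:270,350:500]; d=viewer.snapshot('side')['frame'][180:330,330:480]
cv2.imwrite('pics/t3.png',cv2.resize(np.hstack([f,d])[:,:,::-1],(790,395),interpolation=cv2.INTER_CUBIC))
print(ctrl.sense()['contact_force'])"
```

```text
time: 25.15
tcp_pos: [0.497, -0.0056, 0.1656]
tool_rot: [0.254, -0.171, 0.951, 0.046]
contact_force: [0.2, 0.5, -2.4]
width: 0.0551
gripper_force: 74.3
time: 26.73
tcp_pos: [0.4646, -0.2806, 0.1666]
tool_rot: [0.257, 0.128, 0.957, -0.035]
contact_force: [1.0, -0.3, -1.8]
width: 0.0555
gripper_force: 74.3
scoop [ 0.4826 -0.2855  0.1448] [-15.23  -0.03  -0.03] lip [ 0.538 -0.3    0.169] [-0.84  0.04 -0.67  0.41  0.27 -0.51]
pre tcp [ 0.469 -0.295  0.099] total [ 0.2  -0.74 -3.39] [ 0.97  3.36 -0.26] n>= 4 per row: [ 0.05  -0.186 -0.847] [ 0.242  0.84  -0.064]
tip tcp [ 0.499 -0.305  0.102] total [ 1.54 -0.46  0.18] [2.01 6.69 0.  ] n>= 8 per row: [ 0.192 -0.058  0.023] [0.251 0.836 0.   ]
[ 1.41005222  0.25688881 -2.5145816 ]
```

View pics/t3.png

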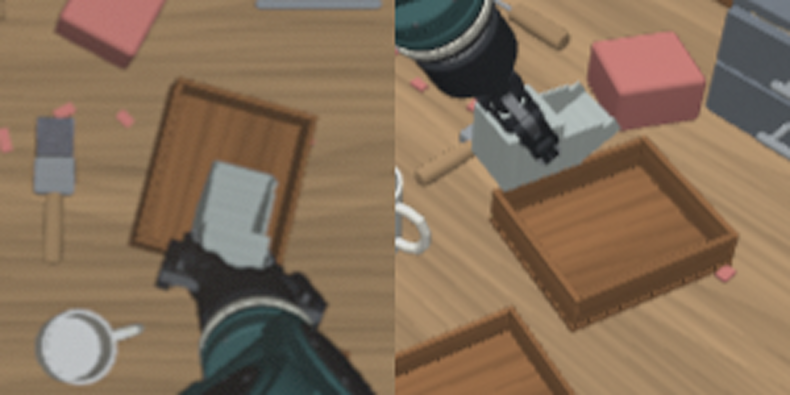

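Left half (top view): the level scoop at (240,210) is held over the large tray, spout toward +x. Right half (side view): its spout is at (610,130), still above the tray. Tipping now.

```bash
python3 -m crank '.033 -.123 -.565 .162 .56 -.043 0;.033 -.123 -.565 .162 .56 -.043 0;.033 -.123 -.565 .162 .56 -.043 0;.033 -.123 -.565 .162 .56 -.043 0;.033 -.123 -.565 .162 .56 -.043 0;.033 -.123 -.565 .162 .56 -.043 0;.154 -.046 .018 .201 .669 0 0;.154 -.046 .018 .201 .669 0 0;.154 -.046 .018 .201 .669 0 0;.154 -.046 .018 .201 .669 0 0;.154 -.046 .018 .201 .669 0 0;.154 -.046 .018 .201 .669 0 0;.154 -.046 .018 .201 .669 0 0;.154 -.046 .018 .201 .669 0 0;.154 -.046 .018 .201 .669 0 0;.154 -.046 .018 .201 .669 0 0;0 0 0 0 0 0 0;0 0 0 0 0 0 0;0 0 0 0 0 0 0'
python3 -c "
from tip import *
f=to(*liped([*l,.038],-60),'tip')
f=to(*liped([*l,.17],0),'up',f)"
```

```text
time: 28.42
tcp_pos: [0.4997, -0.3046, 0.1026]
tool_rot: [-0.255, 0.14, 0.956, 0.037]
contact_force: [-0.1, 0.5, -1.0]
width: 0.0552
gripper_force: 76.3
scoop [ 0.4906 -0.3019  0.0756] [-16.7   59.87  -0.  ] lip [ 0.538 -0.316  0.038] [-0.61  0.81  0.44  1.7  -0.16 -0.28]
tip tcp [ 0.499 -0.305  0.102] total [-0.02 -0.01 -0.01] [ 0.01  0.02 -0.  ] n>= 1 per row: [-0.016 -0.006 -0.011] [ 0.007  0.021 -0.001]
up tcp [ 0.465 -0.294  0.168] total [-1.72  0.52  3.27] [ -3.01 -10.03   0.  ] n>= 11 per row: [-0.156  0.047  0.297] [-0.274 -0.912  0.   ]
```

Pitch is 59.87°. I'll add a touch more tilt (to about 60.5°), hold for over a second, and look.

```bash
python3 -m crank '0 0 0 .03 .1 0 0;0 0 0 0 0 0 0;0 0 0 0 0 0 0;0 0 0 0 0 0 0;0 0 0 0 0 0 0;0 0 0 0 0 0 0;0 0 0 0 0 0 0;0 0 0 0 0 0 0;0 0 0 0 0 0 0;0 0 0 0 0 0 0;0 0 0 0 0 0 0;0 0 0 0 0 0 0;0 0 0 0 0 0 0;0 0 0 0 0 0 0;0 0 0 0 0 0 0'
python3 -c "
from tip import *
s=viewer.snapshot('top')
f=s['frame'][120:270,350:500]; d=viewer.snapshot('side')['frame'][180:330,330:480]
cv2.imwrite('pics/t4.png',cv2.resize(np.hstack([f,d])[:,:,::-1],(790,395),interpolation=cv2.INTER_CUBIC))
f=to(*liped([*l,.17],0),'up')
"
```

```text
time: 29.67
tcp_pos: [0.4995, -0.3048, 0.1026]
tool_rot: [-0.261, 0.14, 0.954, 0.038]
contact_force: [0.0, 0.2, -1.8]
width: 0.055
gripper_force: 76.3
scoop [ 0.4901 -0.302   0.0756] [-1.673e+01  6.060e+01 -1.000e-02] lip [ 0.537 -0.316  0.038] [-0.61  0.82  0.46  1.72 -0.16 -0.28]
up tcp [ 0.465 -0.294  0.168] total [-1.73  0.52  3.26] [ -3.04 -10.13   0.  ] n>= 11 per row: [-0.157  0.047  0.296] [-0.276 -0.921  0.   ]
```

View pics/t4.png

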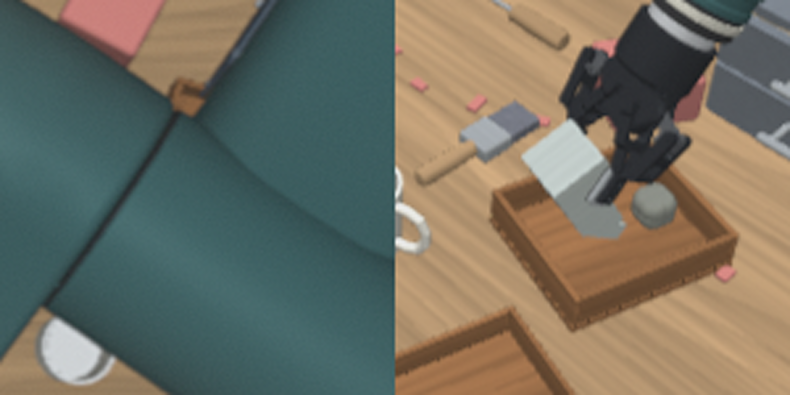

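The stone is out and lies in the tray at right-half pixel (655,205). The scoop is tipped beside it at (590,200). Lifting straight up, levelling, and heading back.

```bash
python3 -m crank '0 0 .5 0 0 0 0;0 0 .9 0 0 0 0;0 0 .9 0 0 0 0;0 0 .9 0 0 0 0;0 0 .9 0 0 0 0;0 0 .4 0 0 0 0;-.144 .043 0 -.253 -.844 0 0;-.144 .043 0 -.253 -.844 0 0;-.144 .043 0 -.253 -.844 0 0;-.144 .043 0 -.253 -.844 0 0;-.144 .043 0 -.253 -.844 0 0;-.144 .043 0 -.253 -.844 0 0;-.144 .043 0 -.253 -.844 0 0;-.144 .043 0 -.253 -.844 0 0;-.144 .043 0 -.253 -.844 0 0;-.144 .043 0 -.253 -.844 0 0;-.144 .043 0 -.253 -.844 0 0;-.144 .043 0 -.253 -.844 0 0;0 0 0 0 0 0 0'
python3 -c "
from tip import *
f=to(*tcp([.549,.311,.16],59.5,0,g,-30),'over pad')"
```

```text
time: 31.35
tcp_pos: [0.4615, -0.2915, 0.1903]
tool_rot: [0.256, 0.141, 0.956, -0.036]
contact_force: [-1.4, 0.4, -2.3]
width: 0.0551
gripper_force: 76.4
scoop [ 0.4794 -0.2968  0.1685] [-16.76  -0.     0.15] lip [ 0.534 -0.313  0.193] [-0.86  0.02 -0.61  0.48  0.27 -0.5 ]
over pad tcp [0.54  0.295 0.182] total [ 3.9  29.32 -0.43] [-3.000e-02 -1.000e-02  1.331e+01] n>= 31 per row: [ 0.126  0.946 -0.014] [-0.001 -0.     0.429]
```

```bash
python3 -m crank '.06 .5 0 0 0 .22 0;.12 .9 0 0 0 .41 0;.12 .9 0 0 0 .41 0;.12 .9 0 0 0 .41 0;.12 .9 0 0 0 .41 0;.12 .9 0 0 0 .41 0;.12 .9 0 0 0 .41 0;.12 .9 0 0 0 .41 0;.12 .9 0 0 0 .41 0;.12 .9 0 0 0 .41 0;.12 .9 0 0 0 .41 0;.12 .9 0 0 0 .41 0;.12 .9 0 0 0 .41 0;.12 .9 0 0 0 .41 0;.12 .9 0 0 0 .41 0;.12 .9 0 0 0 .41 0;.12 .9 0 0 0 .41 0' && python3 -m crank '.12 .9 0 0 0 .41 0;.12 .9 0 0 0 .41 0;.12 .9 0 0 0 .41 0;.12 .9 0 0 0 .41 0;.12 .9 0 0 0 .41 0;.12 .9 0 0 0 .41 0;.12 .9 0 0 0 .41 0;.12 .9 0 0 0 .41 0;.12 .9 0 0 0 .41 0;.12 .9 0 0 0 .41 0;.12 .9 0 0 0 .41 0;.12 .9 0 0 0 .41 0;.12 .9 0 0 0 .41 0;.12 .9 0 0 0 .41 0;.12 .9 0 0 0 .41 0;.06 .6 0 0 0 .26 0;0 0 0 0 0 0 0;0 0 0 0 0 0 0'
python3 -c "
from tip import *
f=to(*tcp([.549,.311,.16],59.5,0,g,-30),'over pad')
f=to(*tcp([.549,.311,.008],59.5,0,g,-30),'down',f)"
```

```text
time: 32.77
tcp_pos: [0.5047, 0.006, 0.1929]
tool_rot: [0.253, -0.188, 0.948, 0.051]
contact_force: [-0.0, 0.1, -2.2]
width: 0.0551
gripper_force: 76.4
time: 34.27
tcp_pos: [0.5412, 0.2866, 0.1924]
tool_rot: [0.225, -0.475, 0.841, 0.127]
contact_force: [0.1, -0.9, -1.7]
width: 0.0551
gripper_force: 76.3
scoop [0.5508 0.3025 0.1706] [5.898e+01 6.000e-02 5.000e-02] lip [0.58  0.351 0.195] [ 0.17  0.18 -0.4   0.63  0.39 -0.78]
over pad tcp [0.54  0.295 0.182] total [-0.08  0.42 -0.53] [ 0.01 -0.01  0.09] n>= 1 per row: [-0.083  0.419 -0.53 ] [ 0.005 -0.012  0.09 ]
down tcp [0.54  0.295 0.03 ] total [ 0.   0.  -7.6] [0. 0. 0.] n>= 9 per row: [ 0.     0.    -0.844] [0. 0. 0.]
```

```bash
python3 -m crank '-.08 .42 -.5 0 0 .09 0;0 0 -.9 0 0 0 0;0 0 -.9 0 0 0 0;0 0 -.9 0 0 0 0;0 0 -.9 0 0 0 0;0 0 -.9 0 0 0 0;0 0 -.9 0 0 0 0;0 0 -.8 0 0 0 0;0 0 -.6 0 0 0 0;0 0 -.4 0 0 0 0;0 0 -.3 0 0 0 0;0 0 -.08 0 0 0 0;0 0 0 0 0 0 0'
python3 -c "
from tip import *
f=to(*tcp([.549,.311,.006],59.5,0,g,-30),'down')"
```

```text
time: 35.35
tcp_pos: [0.5401, 0.2938, 0.0311]
tool_rot: [0.225, -0.478, 0.839, 0.128]
contact_force: [0.2, 0.4, -1.8]
width: 0.0553
gripper_force: 76.4
scoop [0.5496 0.3098 0.0092] [5.937e+01 3.000e-02 3.000e-02] lip [0.579 0.359 0.033] [ 0.19  0.37 -0.67  0.17  0.38 -0.78]
down tcp [0.54  0.295 0.028] total [-0.03  0.06 -0.16] [ 0.   -0.01  0.02] n>= 1 per row: [-0.031  0.056 -0.162] [ 0.002 -0.007  0.023]
```

```bash
python3 -m crank '-.03 .05 -.06 0 0 .02 0;0 0 -.06 0 0 0 0;0 0 0 0 0 0 0'; python3 -m crank '0 0 -.05 0 0 0 0;0 0 -.03 0 0 0 0;0 0 0 0 0 0 0'
```

```text
time: 35.6
tcp_pos: [0.5397, 0.295, 0.0289]
tool_rot: [0.225, -0.479, 0.839, 0.128]
contact_force: [0.5, -0.2, -2.3]
width: 0.0551
gripper_force: 76.4
time: 35.85
tcp_pos: [0.5398, 0.2951, 0.0281]
tool_rot: [0.225, -0.479, 0.838, 0.129]
contact_force: [-7.8, -6.3, 15.0]
width: 0.0552
gripper_force: 78.5
```

```bash
python3 -m crank '0 0 .03 0 0 0 0;0 0 0 0 0 0 1;0 0 0 0 0 0 1;0 0 0 0 0 0 1;0 0 0 0 0 0 1;0 0 0 0 0 0 1;0 0 0 0 0 0 1;0 0 0 0 0 0 1;-.12 -.2 .4 0 0 0 1;-.25 -.43 .86 0 0 0 1;-.25 -.43 .86 0 0 0 1;-.25 -.43 .86 0 0 0 1;-.25 -.43 .86 0 0 0 1;-.25 -.43 .86 0 0 0 1;-.25 -.43 .86 0 0 0 1;-.25 -.43 .86 0 0 0 1;-.25 -.43 .86 0 0 0 1;0 0 0 0 0 0 1'
python3 - <<'E'
from h import *
s=viewer.snapshot("side"); d=viewer.snapshot("top"); w=viewer.snapshot("wrist")
im=np.zeros((500,800,3),np.uint8); im[:250,:400]=cv2.resize(s["frame"],(400,250)); im[:250,400:]=cv2.resize(d["frame"],(400,250)); im[250:,:400]=cv2.resize(w["frame"],(400,250)); im[250:,400:]=cv2.resize(s["frame"][180:305,330:530],(400,250))
cv2.imwrite("pics/end.png",im[:,:,::-1])
for n,p in(("side",s),("wrist",w)):
  W=cloud(p)
  P=W[(np.hypot(W[...,0]-.5325,W[...,1]-.283)<.045)&(W[...,2]>.058)&(W[...,2]<.067)]
  if len(P)>10:
    r=cv2.minAreaRect((P[:,:2]*1000).astype(np.float32)); print(n,len(P),np.round(r[0],1),np.round(r[1],1),round(r[2],1),"z",P[:,2].mean())
  for r in place_of(p,"stone")[:1]: print(n,"stone",round(r["p"],2),W[int(r["location"][1]),int(r["location"][0])])
E
```

```text
time: 37.35
tcp_pos: [0.4976, 0.2212, 0.1768]
tool_rot: [0.226, -0.479, 0.838, 0.128]
contact_force: [1.3, 0.7, 0.4]
width: 0.0858
gripper_force: 0.0
side 184 [529.  279.6] [61.7 54.8] 55.3 z 0.06365469814033432
side stone 0.64 [ 0.58806125 -0.33885933  0.04905584]
wrist 2292 [532.1 280.7] [56.6 56.2] 59.0 z 0.06182444952699474
wrist stone 0.72 [0.52472759 0.26738612 0.06164926]
```

View pics/end.png

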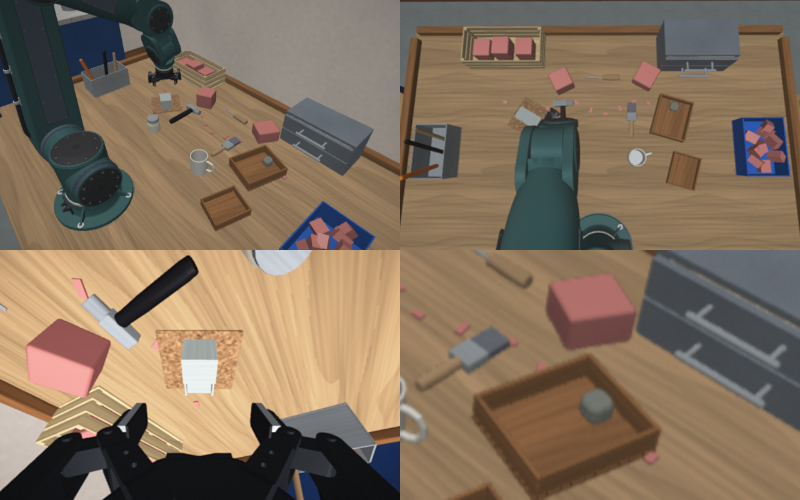

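The end views show the stone in the large tray at (597,405) of the lower-right panel. The scoop stands level and centred on the pad at (199,365) of the lower-left panel, with the gripper clear.

```bash
python3 -c "
from h import *
print(order.finish_job())"
```

```text
the job is handed in; nothing more can be done
None
```

The job is handed in at about 37.5 s of the 61 s: the scoop-box is level in the middle of the pad (within about 2 mm), the stone is in the large tray after a hold of over a second at 60°, and I saw nothing else moved; no verdict was returned.

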